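Send the coil tray home past its spring stop pin

ROBOT

A 6-joint arm with a two-finger parallel gripper is mounted at the origin on the work surface. World frame = base frame: x ahead of the robot, y to its left, z up, the work surface at z = 0. Lengths are in m, angles in rad, forces in N, time in s.
With the tool pointing down it reaches from about 0.4 to 0.925 m from the base axis. Payload 12.5 kg.
Tool frame: the origin (TCP) lies on the centre line of the jaws, within the pads' length; the fingertips stand 19 mm ahead of it and the grasp point (between the pads) is the TCP; z points along the fingers, y is the direction in which the jaws open and shut (so a half turn about z gives the same grasp; the last joint's range is limited). The gripper opens to 95 mm and grips with 3 to 60 N. Pads are 20 mm wide; open, the fingers measure 119 mm over their backs; the gripper's body (75 mm by 180 mm) begins 59 mm behind the grasp point.
Start: joints at [-1.243, 0.491, 1.559, -0, 1.092, -0.106], TCP at [0.263, -0.567, 0.234] pointing down, gripper open.
Joint ranges: [-3.1, 3.1], [-0.84, 2.19], [0.05, 2.79], [-1.13, 4.28], [0.06, 2.93], [-2.69, 2.69]. Speed limits (rad/s): [2.22, 2.22, 2.79, 3.14, 3.14, 3.14].

INTERFACE

Orientations are given as a unit quaternion [w, x, y, z].
In Python, from cell import r gives the robot as it stands.
- The arm moves only by the tool drive_tool, never from a script. Its argument "deltas" is a list of rows, each an object with "travel": the shift along the world's x, y, z in cm, a list of three; "turn": the turn about the world's z in rad; "grip": the finger opening in cm, from 0 to 9.51. A call has 1 to 20 rows; each row shifts and turns the commanded pose from where the row before left it; what a row does not reach is not made up. A row lasts 1/8 s, in which the tool goes at most 62.5 mm and 10.7 degrees, less where a joint would pass 70% of its speed; a pose out of reach is approached as far as the arm can. A call with a gripper value outside its range is refused whole. The fingers move at their own pace and stop on an object; "squeeze" is the grip in N (left out, the last holds). Time passes only in rows, so rows that do not move let the fingers close. It gives the time, the measured TCP pose, the force and the opening at its end, in the units of the state.
- r.get_state(): the state, without advancing time (a new reading comes with each control period).
- r.capture(name): name is "side" or "top"; returns the picture (384x512x3 uint8, blue, green, red); there is no depth.
- r.camera_info(name): a dict with "fx", "fy", "cx", "cy" (pixels), "R" (3x3) and "t" (3): a world point X has camera coordinates R X + t. Camera axes: x right, y down, z forward; pixel columns grow to the right and rows downward; lengths in m; the calibration is good to about 2 mm. A picture is of the moment at which its call begins. camera_info takes no time and is no camera call.
- r.sign_off(): hands the job in, once; it reports no verdict.
The state is a dict: "clock": time; "q": joint angles; "dq": joint speeds; "joint_efforts": joint torques, N m; "eef_pos": TCP position; "orientation": TCP orientation; "ft_force": force on the tool from outside, world axes, zero at the start; "wrist_torque": the same for the moment, N m; "grip_width": finger opening in m.
Only numpy, scipy, OpenCV 4.12 (cv2) and the standard library are available. Lean on these libraries where they do the work, as an engineer would, in place of code of your own. Each camera call takes 0.05 s, during which the arm holds its last target.

TASK

The tray of incense coils on the counter rack is held back by a spring stop pin. With the fingertips press the long release bar down so that the pin sinks and, keeping it pressed, push the tray's side tab past the pin and on until the tray is fully home against the end stop; then let the bar spring up so that the pin stands up again behind the tab. Do not lift the tray or its boxes, and leave everything else on the counter alone.

Things in the scene. Friction and masses are not known exactly. Their poses are not given: they have to be found in the camera images.
- rack: fixed low metal track. Origin: on the table under the track's centre line, level (in y) with the stop pin. +y: the way the tray is pushed home; z up; yaw within 0.4 rad. Track floor 34 mm above the table, between guides (inner faces x = +-46.5, tops 42 high), y = -191 to +134, where the end stop's face is (top 52 high). The release bar lies along the -x (robot) side.
- tray: loose open wooden tray, 90 (x) x 220 (y) x 22 mm high, walls 4, about 0.45 kg, in the track with 1.5 mm play each side. Origin: centre of its underside; axes parallel to the rack's. A wooden side tab sticks out from the middle of its -x long side (see tab_rear). Origin at rack y = -70 to -35 mm at the start, +24 when against the end stop.
- tab_rear (a point): point on the rear (-y) flat face of the tray's side tab, the face to push, 20 mm from the tab's free end, mid height (58 mm above the table); axes as the tray's. The tab is a straight bar over the release bar: tray x = -44 to -106, y = -8 to +8 mm, 12 to 36 above the tray's underside (46 to 70 above the table)
- bar_top (a point): middle of the release bar's top face: flat steel strip 44 (rack x = -110 to -66) x 155 mm (rack y = -124.5 to +30.5), its top 42 above the table when up. It moves straight down on springs without tilting, pressed anywhere; a fingertip can slide along it. Fixed posts, 40 high, just beyond its ends. Axes as the rack's
- pin_top (a point): top of the square steel stop pin, 11 (x) x 12 (y), fixed to the bar and sinking with it; at rack x = -60.5, y = 0, 56 mm above the table when up, so it blocks the tray's tab (underside 46 above the table)
- bar (a joint): how far the release bar and its pin are pressed down, m: 0 up, 0.018 bottomed. The pin clears the tab from 0.010; springs push back about 2.2 N when up, 4.9 N at the bottom, and raise it when released
- coil0: round box of incense coils, 64 diameter, 24 high, 0.12 kg, standing loose in the tray (rear one); origin centre of underside
- coil1: round box of incense coils, 64 diameter, 24 high, 0.12 kg, standing loose in the tray (middle one); origin centre of underside
- coil2: round box of incense coils, 64 diameter, 24 high, 0.12 kg, standing loose in the tray (front one); origin centre of underside
- canister: bystander: upright red cardboard incense canister with orange cap, 62 diameter, 190 high (mm)
- jar: bystander: small lidded jar, 60 diameter, 85 high (mm)
- coil_spare: bystander: spare round coil box, 64 diameter, 24 high, lying on the table beside the rack (mm)
- tape: bystander: ring of clear tape, 64 diameter, 24 high (mm)
- brush: bystander: flat dusting brush, 200 long, lying on the table beyond the rack (mm)
- pencup: bystander: green plastic cup, 95 high, off to the right (mm)
- pack: bystander: red packet 60 x 130 x 30, off to the left (mm)
Things that resemble listed ones, but are neither listed nor needed, are in the scene too. What is shaped like the coil2 but turquoise is not meant.

How it is judged:
By the outcome, as a careful person would: the job done as asked, in the order asked, and still so for the second after the job is handed in, with the robot touching nothing.
It also fails if it takes over 38 s, if anything falls off the work surface, if the arm or the gripper's body presses on something with over 40 N, if the wrist force passes 120 N, or if a joint passes its speed limit or range.

## Working session

There is one attempt and no reset: what is moved stays moved. The work goes in short steps, Python scripts to look and compute and a tool call to move; the robot and the scene stay as the last step left them, time stands still between calls to the robot, and variables do not carry over. Pictures are saved under pics/ and viewed, and the job is handed in when it is done.

Besides the shell and the picture viewer there is one more tool, called by a JSON object that holds its "op" and its "data". drive_tool: Moves the arm, as the interface text tells. Its arguments: {"type":"object","properties":{"deltas":{"type":"array","items":{"type":"object","properties":{"travel":{"type":"array","items":{"type":"number"}},"turn":{"type":"number"},"grip":{"type":"number"}}}},"squeeze":{"type":"number"}},"required":["deltas"]}

```bash
mkdir -p pics; python3 - <<'E'
from cell import r
import cv2
for n in("top","side"):
    cv2.imwrite(f"pics/{n}0.png",r.capture(n)); c=r.camera_info(n); print(n,c)
s=r.get_state();print(s)
E
```

```text
top {'fx': 361.4108200070949, 'fy': 361.4108200070949, 'cx': 261.18649564822647, 'cy': 187.22057492759146, 'R': array([[-1.59065207e-03, -9.99895412e-01,  1.43747864e-02],
       [-9.98183545e-01,  7.21873461e-04, -6.02419221e-02],
       [ 6.02252447e-02, -1.44444992e-02, -9.98080296e-01]]), 't': array([-0.01814664,  0.57553216,  1.21015306])}
side {'fx': 358.37178519919763, 'fy': 358.37178519919763, 'cx': 255.28049239448333, 'cy': 190.0886823825557, 'R': array([[-0.95854534, -0.28471596, -0.01129827],
       [-0.17708277,  0.6263066 , -0.75919809],
       [ 0.223232  , -0.72572506, -0.65076156]]), 't': array([0.58154045, 0.14716625, 1.18010065])}
{'clock': 0.1, 'q': array([-1.24259922e+00,  4.91524193e-01,  1.55939204e+00,  1.17031853e-05,
        1.09172716e+00, -1.05594576e-01]), 'dq': array([ 0.00018598, -0.0032108 , -0.0022694 , -0.00078024,  0.00170111,
       -0.00016981]), 'joint_efforts': array([ 3.40350431e-03, -6.13619971e+01, -2.58606488e+01,  6.94190478e-02,
        4.70173988e-02, -7.07363802e-05]), 'eef_pos': array([ 0.26265662, -0.56690597,  0.23310349]), 'orientation': array([-5.22698193e-04,  9.76570612e-01,  2.15196569e-01, -5.31946473e-05]), 'ft_force': array([-0.18020054,  0.37363232,  0.81360643]), 'wrist_torque': array([-0.02603308,  0.04190455,  0.02598817]), 'grip_width': 0.09502244213100622}
```

View pics/top0.png

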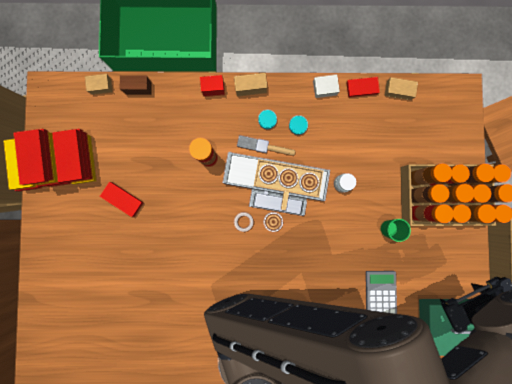

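View pics/side0.png

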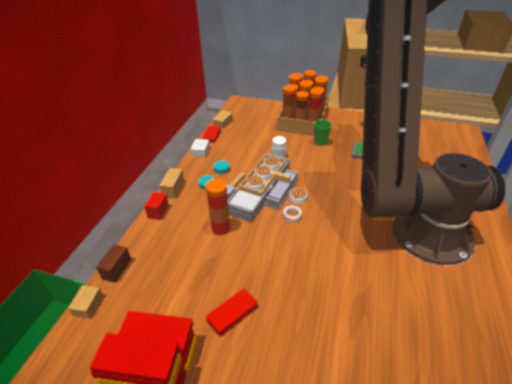

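The top view shows the rack around (277,180), with the tray at its right end, the tab near (287,200), and the release bar from about (250,200) to (306,210). I'll zoom in next.

```bash
python3 - <<'E'
import cv2
a=cv2.imread("pics/top0.png")[130:240,210:360]
cv2.imwrite("pics/top0z.png",cv2.resize(a,None,fx=5,fy=5,interpolation=cv2.INTER_CUBIC))
a=cv2.imread("pics/side0.png")[130:240,195:325]
cv2.imwrite("pics/side0z.png",cv2.resize(a,None,fx=5,fy=5,interpolation=cv2.INTER_CUBIC))
E
```

```text
(no output)
```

View pics/top0z.png

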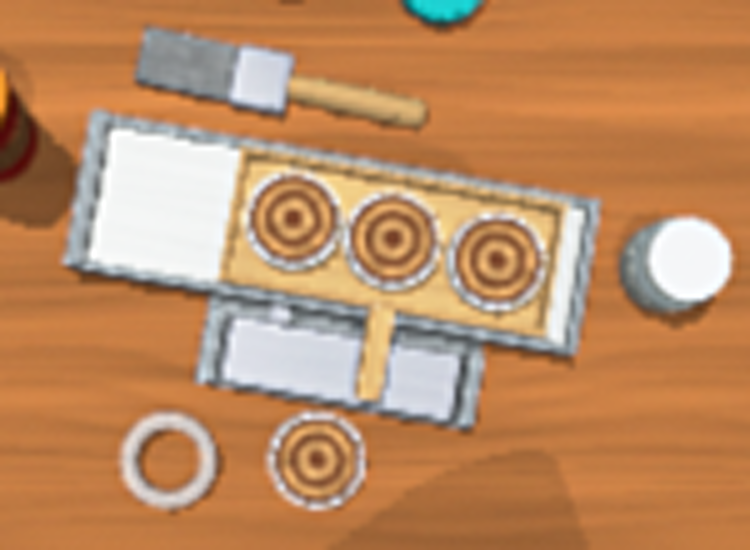

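View pics/side0z.png

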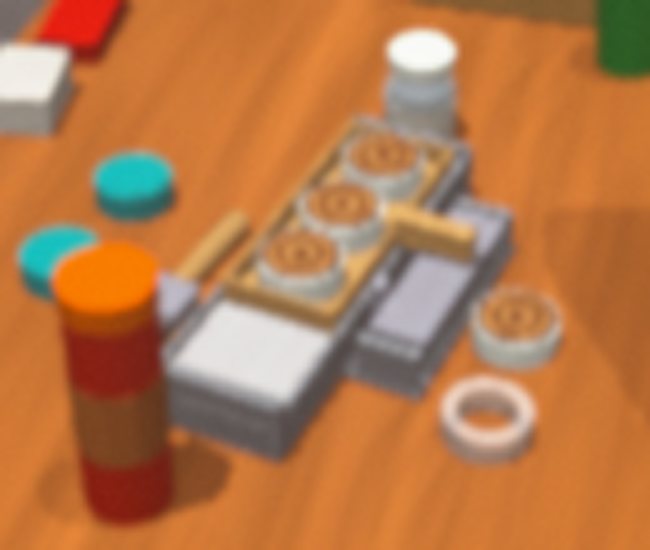

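```bash
cat > h.py <<'E'
import numpy as np,cv2
from cell import r
def ray(name,uv,z):
    c=r.camera_info(name);uv=np.atleast_2d(uv).astype(float)
    d=np.c_[(uv[:,0]-c["cx"])/c["fx"],(uv[:,1]-c["cy"])/c["fy"],np.ones(len(uv))]@c["R"]
    o=-c["R"].T@c["t"]
    return o+d*((z-o[2])/d[:,2])[:,None]
def proj(name,X):
    c=r.camera_info(name);p=np.atleast_2d(X)@c["R"].T+c["t"]
    return np.c_[c["fx"]*p[:,0]/p[:,2]+c["cx"],c["fy"]*p[:,1]/p[:,2]+c["cy"]]
E
python3 - <<'E'
from h import *
a=cv2.imread("pics/top0.png");h=cv2.cvtColor(a,cv2.COLOR_BGR2HSV)
for u,v in[(260,203),(298,207),(240,170),(322,180),(286,205),(266,193),(252,205),(305,210),(229,170)]:print(u,v,a[v,u],h[v,u])
z=lambda x,y:[210+x/5-.4,130+y/5-.4]
print("pin",ray("top",z(283,314),.056))
# edges of coloured strip
print("floor far-left/near-left",ray("top",[z(107,126),z(88,262)],.034))
print("tab rear corners z70 (right edge)",ray("top",[z(396,310),z(381,402)],.07))
print("tab front",ray("top",[z(370,308),z(356,397)],.07))
print("tray TL, BL, TR,BR",ray("top",[z(243,150),z(222,282),z(565,207),z(546,335)],.056))
print("bar L far/near,R far/near",ray("top",[z(227,315),z(220,375),z(462,350),z(450,420)],.042))
E
```

```text
260 203 [231 222 220] [115  12 231]
298 207 [225 216 213] [113  14 225]
240 170 [243 244 242] [ 75   2 244]
322 180 [233 237 237] [ 30   4 237]
286 205 [145 192 222] [ 18  88 222]
266 193 [229 218 214] [112  17 229]
252 205 [172 166 157] [102  22 172]
305 210 [116 132 165] [ 10  76 165]
229 170 [189 189 186] [ 90   4 189]
pin [[ 0.55611468 -0.03471337  0.056     ]]
floor far-left/near-left [[0.68388674 0.08284564 0.034     ]
 [0.59211393 0.09524397 0.034     ]]
tab rear corners z70 (right edge) [[ 0.55800733 -0.10784935  0.07      ]
 [ 0.49829793 -0.09774128  0.07      ]]
tab front [[ 0.55932472 -0.09092697  0.07      ]
 [ 0.50155987 -0.08153251  0.07      ]]
tray TL, BL, TR,BR [[ 0.66464186 -0.00852981  0.056     ]
 [ 0.57722637  0.00538243  0.056     ]
 [ 0.62677968 -0.22145997  0.056     ]
 [ 0.54211233 -0.20791299  0.056     ]]
bar L far/near,R far/near [[ 0.55612706  0.0021429   0.042     ]
 [ 0.51627654  0.00681     0.042     ]
 [ 0.53266753 -0.15420723  0.042     ]
 [ 0.48621928 -0.14583665  0.042     ]]
```

{"op": "drive_tool", "data": {"deltas": [{"travel":[1.8,3.2,0],"turn":0.069,"grip":0},{"travel":[1.8,3.2,0],"turn":0.069,"grip":0},{"travel":[1.8,3.2,0],"turn":0.069,"grip":0},{"travel":[1.8,3.2,0],"turn":0.069,"grip":0},{"travel":[1.8,3.2,0],"turn":0.069,"grip":0},{"travel":[1.8,3.2,0],"turn":0.069,"grip":0},{"travel":[1.8,3.2,0],"turn":0.069,"grip":0},{"travel":[1.8,3.2,0],"turn":0.069,"grip":0},{"travel":[1.8,3.2,0],"turn":0.069,"grip":0},{"travel":[1.8,3.2,0],"turn":0.069,"grip":0},{"travel":[1.8,3.2,0],"turn":0.069,"grip":0},{"travel":[1.8,3.2,0],"turn":0.069,"grip":0},{"travel":[1.8,3.0,0],"turn":0.069,"grip":0},{"travel":[1.8,3.0,0],"turn":0.069,"grip":0},{"travel":[0,0,0],"turn":0,"grip":0},{"travel":[0,0,0],"turn":0,"grip":0}], "squeeze": 20}}

```text
clock: 2.1
eef_pos: [0.5144, -0.1234, 0.2334]
orientation: [-0.0, 0.765, 0.644, -0.0]
ft_force: [0.7, 0.5, -0.5]
grip_width: -0.0
```

{"op": "drive_tool", "data": {"deltas": [{"travel":[0,0,-3],"turn":0,"grip":0},{"travel":[0,0,-3],"turn":0,"grip":0},{"travel":[0,0,-3],"turn":0,"grip":0},{"travel":[0,0,-3],"turn":0,"grip":0},{"travel":[0,0,-2],"turn":0,"grip":0},{"travel":[0,0,-1.5],"turn":0,"grip":0},{"travel":[0,0,0],"turn":0,"grip":0}]}}

```text
clock: 2.98
eef_pos: [0.5142, -0.1236, 0.078]
orientation: [-0.001, 0.765, 0.644, -0.0]
ft_force: [0.1, -0.1, 0.2]
grip_width: 0.0003
```

```bash
python3 - <<'E'
from h import *
print(r.get_state()['eef_pos'],r.get_state()['ft_force'])
for n,s in(("top",np.s_[130:240,210:360]),("side",np.s_[130:240,195:325])):
    a=r.capture(n);cv2.imwrite(f"pics/{n}1.png",a)
    cv2.imwrite(f"pics/{n}1z.png",cv2.resize(a[s],None,fx=5,fy=5,interpolation=cv2.INTER_CUBIC))
E
```

```text
[ 0.51421975 -0.12359477  0.07802081] [ 0.11983121 -0.11749717  0.23651716]
```

View pics/top1z.png

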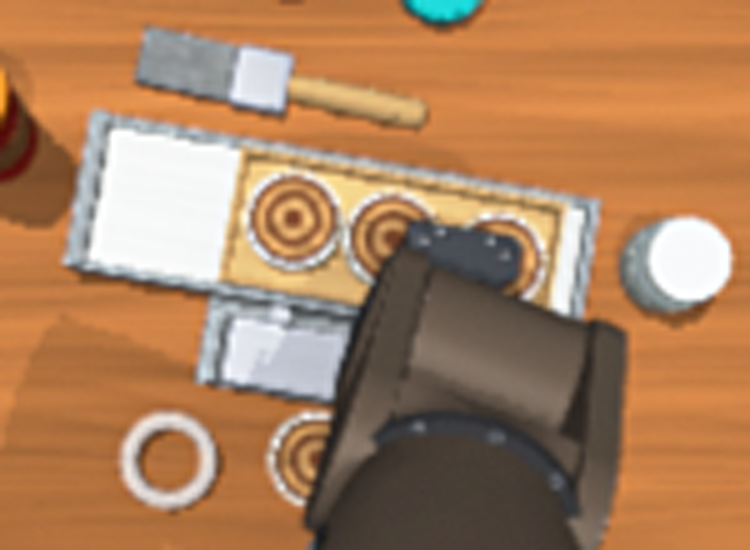

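View pics/side1z.png

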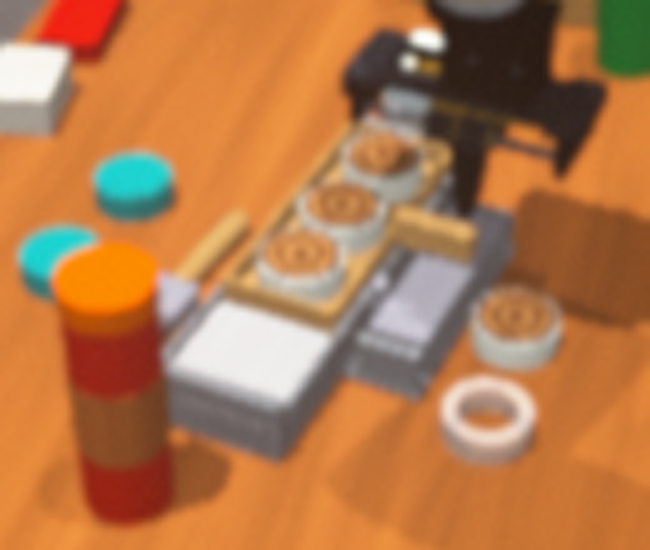

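The side view shows the closed fingertips at zoom (462,185), just behind the tab's rear face and over the bar. I'll press down now.

{"op": "drive_tool", "data": {"deltas": [{"travel":[0,0,-1],"turn":0,"grip":0},{"travel":[0,0,-0.7],"turn":0,"grip":0},{"travel":[0,0,-0.4],"turn":0,"grip":0},{"travel":[0,0,-0.4],"turn":0,"grip":0},{"travel":[0,0,-0.4],"turn":0,"grip":0},{"travel":[0,0,-0.3],"turn":0,"grip":0},{"travel":[0,0,0],"turn":0,"grip":0},{"travel":[0,0,0],"turn":0,"grip":0}]}}

```text
clock: 4.08
eef_pos: [0.5148, -0.1231, 0.0468]
orientation: [0.0, 0.765, 0.644, 0.0]
ft_force: [-0.8, -0.6, 4.2]
grip_width: 0.0007
```

{"op": "drive_tool", "data": {"deltas": [{"travel":[0.07,0.39,0],"turn":0,"grip":0},{"travel":[0.07,0.39,0],"turn":0,"grip":0},{"travel":[0.07,0.39,0],"turn":0,"grip":0},{"travel":[0.07,0.39,0],"turn":0,"grip":0},{"travel":[0.07,0.39,0],"turn":0,"grip":0}]}}

```text
clock: 4.7
eef_pos: [0.5181, -0.1042, 0.0468]
orientation: [0.0, 0.765, 0.644, -0.0]
ft_force: [-3.6, -13.4, 5.3]
grip_width: 0.0005
```

{"op": "drive_tool", "data": {"deltas": [{"travel":[0.07,0.39,0],"turn":0,"grip":0},{"travel":[0.07,0.39,0],"turn":0,"grip":0},{"travel":[0.07,0.39,0],"turn":0,"grip":0},{"travel":[0.07,0.39,0],"turn":0,"grip":0},{"travel":[0.07,0.39,0],"turn":0,"grip":0}]}}

```text
clock: 5.32
eef_pos: [0.5216, -0.0849, 0.0468]
orientation: [0.0, 0.765, 0.644, -0.0]
ft_force: [-3.8, -15.0, 5.7]
grip_width: 0.0004
```

```bash
python3 - <<'E'
from h import *
for n,s in(("top",np.s_[130:240,210:360]),("side",np.s_[130:240,195:325])):
    a=r.capture(n);cv2.imwrite(f"pics/{n}2.png",a)
    cv2.imwrite(f"pics/{n}2z.png",cv2.resize(a[s],None,fx=5,fy=5,interpolation=cv2.INTER_CUBIC))
E
```

```text
(no output)
```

View pics/side2z.png

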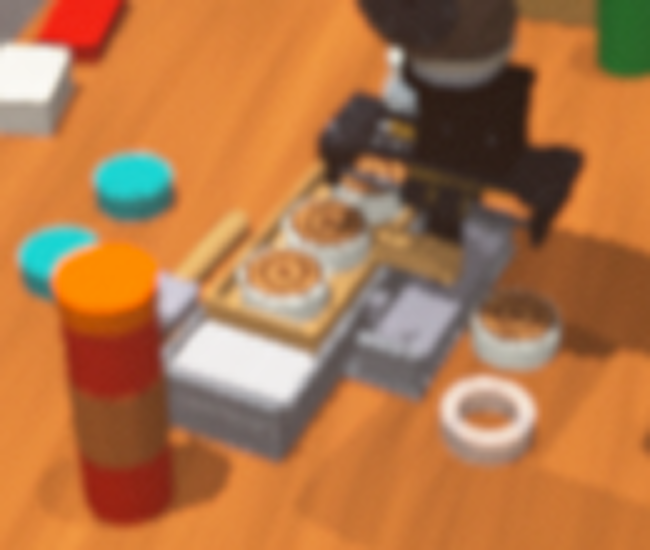

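The side view shows the tray moving forward: its front edge is at about zoom (300,335), the boxes are standing, and the pin has sunk. The push force is steady at about 15 N.

{"op": "drive_tool", "data": {"deltas": [{"travel":[0.07,0.39,0],"turn":0,"grip":0},{"travel":[0.07,0.39,0],"turn":0,"grip":0},{"travel":[0.07,0.39,0],"turn":0,"grip":0},{"travel":[0.07,0.39,0],"turn":0,"grip":0},{"travel":[0.07,0.39,0],"turn":0,"grip":0},{"travel":[0.07,0.39,0],"turn":0,"grip":0}]}}

```text
clock: 6.18
eef_pos: [0.5257, -0.0615, 0.0468]
orientation: [0.0, 0.765, 0.644, -0.0]
ft_force: [-3.9, -14.8, 5.5]
grip_width: 0.0001
```

{"op": "drive_tool", "data": {"deltas": [{"travel":[0.07,0.39,0],"turn":0,"grip":0},{"travel":[0.07,0.39,0],"turn":0,"grip":0},{"travel":[0.07,0.39,0],"turn":0,"grip":0},{"travel":[0.07,0.39,0],"turn":0,"grip":0},{"travel":[0.07,0.39,0],"turn":0,"grip":0},{"travel":[0.07,0.39,0],"turn":0,"grip":0}]}}

```text
clock: 6.92
eef_pos: [0.5298, -0.0381, 0.0467]
orientation: [0.0, 0.765, 0.644, -0.001]
ft_force: [-4.5, -14.5, 5.9]
grip_width: 0.0005
```

```bash
python3 - <<'E'
from h import *
for n,s in(("top",np.s_[130:240,210:360]),("side",np.s_[130:240,195:325])):
    a=r.capture(n);cv2.imwrite(f"pics/{n}3.png",a)
    cv2.imwrite(f"pics/{n}3z.png",cv2.resize(a[s],None,fx=5,fy=5,interpolation=cv2.INTER_CUBIC))
E
```

```text
(no output)
```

View pics/side3z.png

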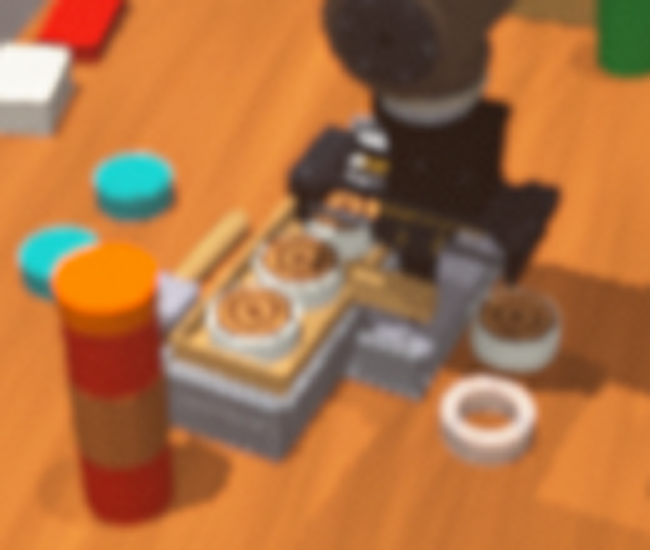

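The tray's front edge is near the end stop, with a gap of roughly 15 mm left, and the boxes are upright. I'll do the last stretch in smaller steps.

{"op": "drive_tool", "data": {"deltas": [{"travel":[0.05,0.3,0],"turn":0,"grip":0},{"travel":[0.05,0.3,0],"turn":0,"grip":0},{"travel":[0.05,0.3,0],"turn":0,"grip":0}]}}

```text
clock: 7.4
eef_pos: [0.5313, -0.0291, 0.0467]
orientation: [0.0, 0.765, 0.644, -0.001]
ft_force: [-3.7, -15.1, 6.9]
grip_width: 0.0003
```

{"op": "drive_tool", "data": {"deltas": [{"travel":[0.03,0.2,0],"turn":0,"grip":0}]}}

```text
clock: 7.52
eef_pos: [0.5317, -0.0271, 0.0468]
orientation: [0.0, 0.765, 0.644, -0.0]
ft_force: [-2.8, -14.3, 6.0]
grip_width: 0.0005
```

{"op": "drive_tool", "data": {"deltas": [{"travel":[0.03,0.15,0],"turn":0,"grip":0}]}}

```text
clock: 7.65
eef_pos: [0.5319, -0.0256, 0.0468]
orientation: [0.0, 0.765, 0.644, -0.001]
ft_force: [-4.0, -15.8, 7.1]
grip_width: 0.0004
```

{"op": "drive_tool", "data": {"deltas": [{"travel":[0.03,0.15,0],"turn":0,"grip":0}]}}

```text
clock: 7.78
eef_pos: [0.5322, -0.0242, 0.0468]
orientation: [0.0, 0.765, 0.644, -0.001]
ft_force: [-2.8, -15.6, 7.6]
grip_width: 0.0006
```

{"op": "drive_tool", "data": {"deltas": [{"travel":[0.02,0.1,0],"turn":0,"grip":0}]}}

```text
clock: 7.9
eef_pos: [0.5324, -0.0232, 0.0467]
orientation: [0.0, 0.765, 0.644, -0.001]
ft_force: [-3.6, -15.0, 7.4]
grip_width: 0.0007
```

{"op": "drive_tool", "data": {"deltas": [{"travel":[0.02,0.1,0],"turn":0,"grip":0}]}}

```text
clock: 8.02
eef_pos: [0.5325, -0.0222, 0.0468]
orientation: [0.0, 0.765, 0.644, -0.001]
ft_force: [-3.9, -15.0, 5.8]
grip_width: 0.0005
```

{"op": "drive_tool", "data": {"deltas": [{"travel":[0.02,0.1,0],"turn":0,"grip":0}]}}

```text
clock: 8.15
eef_pos: [0.5327, -0.0212, 0.0467]
orientation: [0.0, 0.765, 0.644, -0.001]
ft_force: [-4.5, -17.0, 8.0]
grip_width: 0.0005
```

{"op": "drive_tool", "data": {"deltas": [{"travel":[0.02,0.1,0],"turn":0,"grip":0}]}}

```text
clock: 8.28
eef_pos: [0.5327, -0.021, 0.0468]
orientation: [0.0, 0.765, 0.644, -0.001]
ft_force: [-8.2, -31.2, 8.2]
grip_width: 0.0003
```

{"op": "drive_tool", "data": {"deltas": [{"travel":[0.02,0.1,0],"turn":0,"grip":0}]}}

```text
clock: 8.4
eef_pos: [0.5328, -0.0209, 0.0468]
orientation: [0.001, 0.765, 0.644, -0.002]
ft_force: [-10.0, -41.5, 10.1]
grip_width: 0.0003
```

```bash
python3 - <<'E'
from h import *
for n,s in(("top",np.s_[130:240,210:360]),("side",np.s_[150:230,215:305])):
    a=r.capture(n);cv2.imwrite(f"pics/{n}4.png",a)
    cv2.imwrite(f"pics/{n}4z.png",cv2.resize(a[s],None,fx=5,fy=5,interpolation=cv2.INTER_CUBIC))
E
```

```text
(no output)
```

View pics/side4z.png

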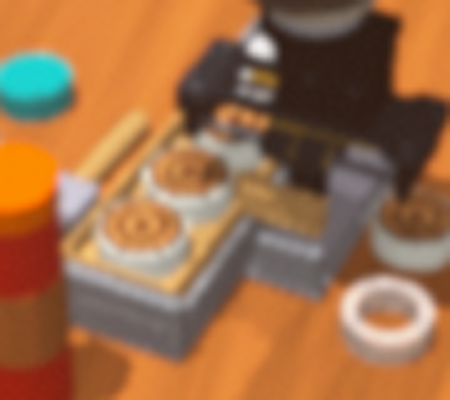

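View pics/top4z.png

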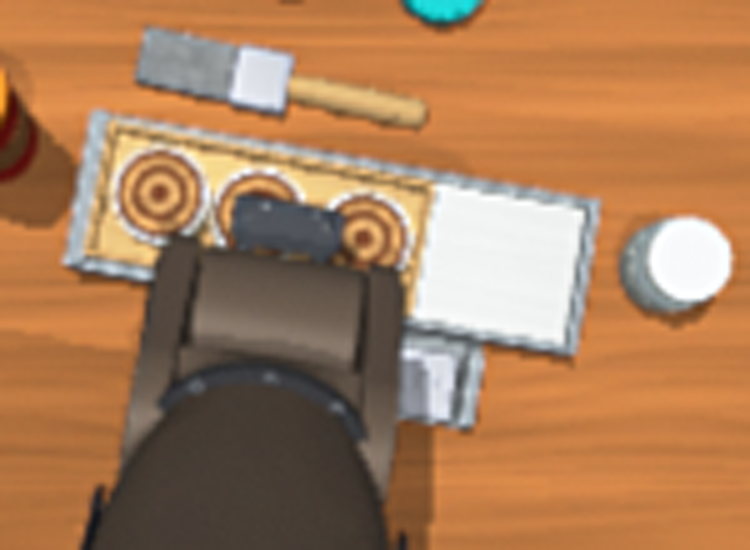

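The tray is against the end stop: its front edge meets the stop at zoom (100,190) in the top view, and the force jumped to about 42 N. I'll back off slightly while still pressing, so rising doesn't drag the tab, and then lift.

{"op": "drive_tool", "data": {"deltas": [{"travel":[-0.03,-0.2,0],"turn":0,"grip":0},{"travel":[-0.05,-0.3,0],"turn":0,"grip":0},{"travel":[-0.05,-0.3,0],"turn":0,"grip":0},{"travel":[0,0,0],"turn":0,"grip":0}]}}

```text
clock: 9.0
eef_pos: [0.532, -0.0261, 0.0466]
orientation: [-0.0, 0.765, 0.644, -0.0]
ft_force: [-0.9, 1.9, 4.6]
grip_width: 0.0002
```

{"op": "drive_tool", "data": {"deltas": [{"travel":[0,0,0.5],"turn":0,"grip":0},{"travel":[0,0,0.5],"turn":0,"grip":0},{"travel":[0,0,0.5],"turn":0,"grip":0},{"travel":[0,0,1],"turn":0,"grip":0},{"travel":[0,0,2.5],"turn":0,"grip":0},{"travel":[0,0,3],"turn":0,"grip":0},{"travel":[0,0,4],"turn":0,"grip":0},{"travel":[0,0,4],"turn":0,"grip":0},{"travel":[-1,-4,3],"turn":0,"grip":0},{"travel":[-1,-5,0],"turn":0,"grip":0},{"travel":[-1,-5,0],"turn":0,"grip":0},{"travel":[-1,-5,0],"turn":0,"grip":0},{"travel":[-1,-5,0],"turn":0,"grip":0},{"travel":[-1,-5,0],"turn":0,"grip":0},{"travel":[-1,-5,0],"turn":0,"grip":0},{"travel":[-1,-5,0],"turn":0,"grip":0},{"travel":[0,0,0],"turn":0,"grip":0}]}}

```text
clock: 11.12
eef_pos: [0.4509, -0.4192, 0.2365]
orientation: [0.0, 0.766, 0.643, -0.0]
ft_force: [0.2, -0.3, -0.5]
grip_width: 0.0006
```

```bash
python3 - <<'E'
from h import *
for n,s in(("top",np.s_[130:240,210:360]),("side",np.s_[130:240,195:325])):
    a=r.capture(n);cv2.imwrite(f"pics/{n}5.png",a)
    cv2.imwrite(f"pics/{n}5z.png",cv2.resize(a[s],None,fx=5,fy=5,interpolation=cv2.INTER_CUBIC))
E
```

```text
(no output)
```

View pics/side5z.png

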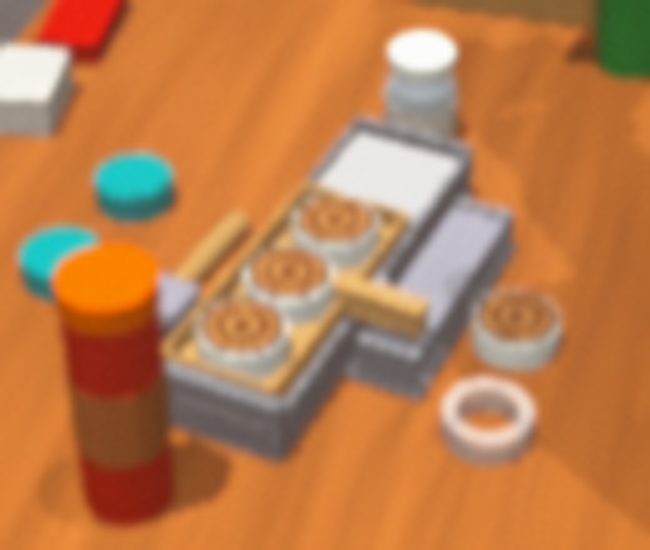

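View pics/top5z.png

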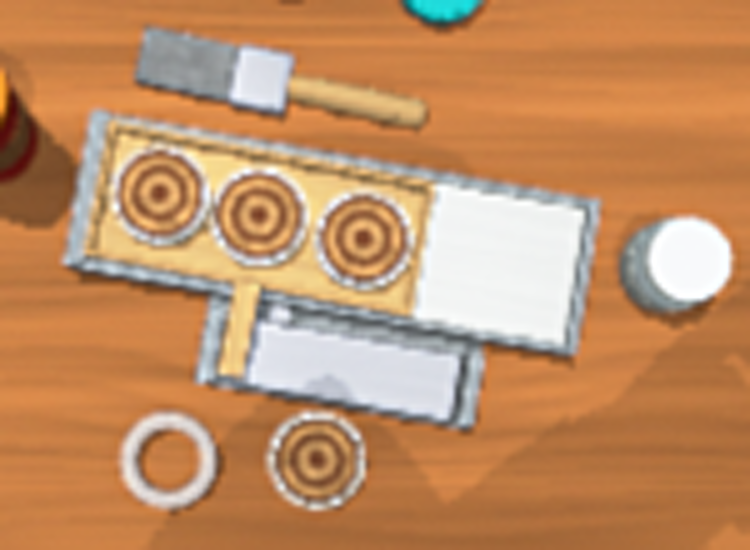

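The tray is home, the tab is at zoom (240,330), and the pin is back up behind it at (281,314), the same spot as at the start. I'll do a quick numeric check and hand in.

```bash
python3 - <<'E'
from h import *
z=lambda x,y:[210+x/5-.4,130+y/5-.4]
o=np.array([.6157,-.0444]);ey=np.array([.1712,.9852])
for n,p,h in[("tab front",(227,330),.07),("tab rear",(253,335),.07),("tray rear",(425,250),.056),("pin",(281,314),.056)]:
    print(n,((ray("top",z(*p),h)[0,:2]-o)@ey*1000).round(1))
print(np.abs(cv2.imread("pics/top5.png")[190:196,262:270].astype(int)-cv2.imread("pics/top0.png")[190:196,262:270]).max())
print(r.get_state()['clock']); r.sign_off()
E
```

```text
tab front 33.7
tab rear 16.5
tray rear -85.9
pin 0.6
75
11.225
the job is handed in; nothing more can be done
```

The tray is home against the end stop, the release bar is up, and the stop pin stands behind the tab again. I handed the job in at 11.2 s.

**What I did:** I closed the gripper and pressed the release bar about 14 mm with the fingertips. Holding it down, I pushed the side tab along the track at about 15 N. At the end stop the force rose to about 42 N in total. I then backed off about 5 mm with the bar still pressed, let it spring up, and moved the arm clear.

**Last checks:**

| Check | Measured (top view) | Expected |
|---|---|---|
| Tab rear face, rack y | 16.5 mm | 16 mm |
| Tray rear end, rack y | −86 mm | −86 mm |
| Pin position, rack y | 0.6 mm | 0 mm |

- **Other objects:** The three boxes are upright in the tray. The bystanders in the close-up (canister, jar, spare box, tape and brush) look unmoved; I did not check the pencup or pack closely.
- **One check that disagreed:** Comparing pixels around the pin before and after gave a difference of up to 75 grey levels. I put this down to the tab and shadows now lying next to it, but did not test that. The pin being up rests on how it looks in the top view, since the tab hides it in the side view.

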